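# Turn the lapped bars out of their rack onto the cover

### The arm

A 6-joint arm with a two-finger parallel gripper is mounted at the origin on a cart in front of the work surface, level with it; the furniture and walls round the work are solid. World frame = base frame: x ahead of the robot, y to its left, z up, the work surface at z = 0. Lengths are in m, angles in degrees, forces in N, time in s.
With the tool pointing down it reaches from about 0.25 to 0.725 m from the base axis. Payload 9.7 kg.
Tool frame: the origin (TCP) lies at the centre of the arm's flange, where the gripper is bolted on; the fingertips stand 173 mm ahead of it and the grasp point (between the pads) lies 155 mm ahead of it; z points along the fingers, y is the line along which they close (so a half turn about z gives the same grasp; the last joint's range is limited). The gripper opens to 85 mm and grips with 20 to 120 N. Pads are 22 mm wide; open, the fingers measure 114 mm over their backs; the gripper's body (76 mm by 85 mm) begins 54 mm behind the grasp point. The pads swing forward as they close: fully open they stand 13 mm farther back than shut.
Start: joints at [68.354, 4.979, 10.078, 95.1, 0, 90], TCP at [0.203, 0.511, 0.405] pointing down, gripper open.
Joint ranges: [-179.16, 179.16], [-48.56, 103.87], [-65.8, 70.77], [-126.05, 130.52], [-82.76, 87.17], [-180, 180]. Speed limits (degrees/s): [127.2, 127.2, 147.25, 180, 180, 180].

### API

Orientations are given as [roll, pitch, yaw] about the fixed x, y, z axes, in that order (R = Rz(yaw) Ry(pitch) Rx(roll)).
In Python, from workcell import monitor, camera, get_calibration, bot gives the robot as it stands.
- The arm moves only by the tool carry_out, never from a script. Its argument "targets" is text: rows parted by semicolons, each of 7 numbers parted by spaces: the shift along the tool's x, y, z in units of 0.04 m (1.0 is 0.04 m), then the turn, a rotation vector about the tool's x, y, z in units of 0.1 rad (1.0 is 0.1 rad), then the opening, from -1 (shut) to 1 (fully open), so that 0 is half open. A call has exactly 8 rows; each row shifts and turns the commanded pose from where the row before left it, along the tool's axes as they then stand; what a row does not reach is not made up. A row lasts 1/12 s, in which the tool goes at most 41.7 mm and 7.16 degrees, less where a joint would pass 70% of its speed; a pose out of reach is approached as far as the arm can. A call with a number of a shift or a turn outside -1 to 1 is refused whole. A call with a gripper value outside its range is refused whole. The fingers move at their own pace and stop on an object; "newtons" is the grip in N (left out, the last holds). Time passes only in rows, so rows that do not move let the fingers close, or fill a call up. It gives the time, the measured TCP pose, the force, the opening and the grip force at its end, in the units of the state.
- monitor.get_obs(): the state, without advancing time (a new reading comes with each control period).
- camera(name): name is "scene" or "top"; returns the picture (480x640x3 uint8, red, green, blue); there is no depth.
- get_calibration(name): a dict with "fx", "fy", "cx", "cy" (pixels), "D" ([k1, k2, p1, p2, k3] as OpenCV has them; the pictures are not rectified), "view" (4x4, takes a point from world to camera coordinates). Camera axes: x right, y down, z forward; pixel columns grow to the right and rows downward; lengths in m; the calibration is good to about 2 mm. A picture is of the moment at which its call begins. get_calibration takes no time and is no camera call.
- bot.job_done(): hands the job in; it is judged then, once.
The state is a dict: "time": time; "q": joint angles; "qd": joint speeds; "joint_efforts": joint torques, N m; "ee_pos": TCP position; "tcp_rot": TCP orientation; "wrist_force": force on the tool from outside, world axes, zero at the start; "torque": the same for the moment, N m; "opening": finger opening in m; "grasp_force": force on a finger pad.
Only numpy, scipy, OpenCV 4.12 (cv2) and the standard library are available. Lean on these libraries where they do the work, as an engineer would, in place of code of your own. Each camera call takes 0.05 s, during which the arm holds its last target. There are 200 camera calls.

### The job

Take the pan-shaped cover from the sloping tray and lay it, hollow side down, squarely over the rack of steel bars in its stand. Grip cover and rack together by their tabs, turn both over so the cover is underneath, and set them down in the tray against its end wall. Then lift the rack alone away, leaving the three turned-over bars lying in the cover, and put the rack back in its stand; do not drop a bar or knock the other things on the bench about.

Things in the scene. Friction and masses are not known exactly. Their poses are not given: they have to be found in the camera images.
- rack: white plastic rack, body 106 (x) x 130 (y) x 24 mm (z), 220 g, lying in the stand. Origin: centre of the body's underside. x down the slope, y level, z out of the open face. Floor 12 mm thick, on it three slots 91 x 32 mm, 12 mm deep, at y = -38, 0, +38 mm, each holding one bar that stands 4 mm proud. Its tab is at the upper end.
- rack_tab (a point): where the rack's tab can be gripped alone (rack x = -82, y = 42, z = 17 mm; rack's axes). The tab spans rack y = -14 to 60 mm, projects 52 mm (x = -105 to -53), is 14 mm thick (z = 10 to 24, flush with the open face). Where y is over 14 mm the cover's tongue does not cover it, also upside down on the cover; there, slid on 9 mm, the cover's body lies under rack x > -62 mm.
- rack_mid (a point): middle of the rack's body, half way through its thickness (12 mm from its underside); axes as the rack's.
- cover: aluminium pan, 106 (x) x 130 (y) x 11 mm (z), 140 g. Origin: centre of the plane of its rim; x down the slope, z out of its flat back (at z = 11 mm), hollow towards -z, 6 mm deep, rim 4 mm wide. At the start hollow side down on the tray. Laid on the rack it has the rack's axes and its origin at rack z = 24 mm; together 35 mm thick.
- cover_tongue (a point): where the cover's tongue can be gripped alone (cover x = -82, y = -42, z = 5.5 mm; cover's axes): 11 mm thick (z = 0 to 11), cover y = -60 to 14, x = -105 to -53. Laid on the rack it overlaps the rack's tab only at y = -14 to 14 mm; there, at y = 0, both lie flat together, 25 mm thick, and are gripped as one.
- blank_0: plain steel bar 84 x 29 x 16 mm, rounded edges, 80 g, loose in one slot of the rack, long side along the slope. Origin: centre of the face that lies on the slot's floor at the start; x along the length (down the slope), z out of the rack's open face, so after turning over z points down. All three are alike; any order will do.
- blank_1: plain steel bar 84 x 29 x 16 mm, rounded edges, 80 g, loose in one slot of the rack, long side along the slope. Origin: centre of the face that lies on the slot's floor at the start; x along the length (down the slope), z out of the rack's open face, so after turning over z points down. All three are alike; any order will do.
- blank_2: plain steel bar 84 x 29 x 16 mm, rounded edges, 80 g, loose in one slot of the rack, long side along the slope. Origin: centre of the face that lies on the slot's floor at the start; x along the length (down the slope), z out of the rack's open face, so after turning over z points down. All three are alike; any order will do.
- blank_0_mid (a point): middle of bar blank_0, 8 mm along z from its origin; axes as the bar's.
- blank_1_mid (a point): middle of bar blank_1, 8 mm along z from its origin; axes as the bar's.
- blank_2_mid (a point): middle of bar blank_2, 8 mm along z from its origin; axes as the bar's.
- stand: the rack's stand: aluminium, slope of two open rails, no sides; base plate 120 x 150 mm, fixed to the bench; origin on the bench, x level, the way the slope falls. The slope falls at 60 degrees from horizontal, away from the robot. Its surface runs from seat x = -39 mm (upper edge; tabs overhang it, a finger can pass under them) to x = +53 mm. Stand and tray may change places.
- tray: the receiving tray: closed steel slope 156 mm wide; base plate 120 x 150 mm, fixed to the bench; origin on the bench, x level, the way the slope falls. The slope falls at 60 degrees from horizontal, away from the robot. Its surface runs from seat x = -39 mm (upper edge; tabs overhang it, a finger can pass under them) to x = +53 mm. Stand and tray may change places.
- stand_seat (a point): seat on the stand's slope surface, 86 mm above the bench. Axes: x down the slope (60 degrees below level), y level, z square out of the slope (up and away from the robot). At the start the rack's frame coincides with this one. At x = 53 mm two brackets, 32 mm high from the slope, stop what lies there.
- tray_seat (a point): seat on the tray's slope, axes and height as the stand's. The cover's frame starts here; at the end it lies on its back, origin at z = 11 mm, z axis into the slope. The end wall is stepped: a stop 8 mm high at x = 53 mm for the cover, the wall above it (32 mm high) at x = 62 mm, so the rack, let go on the cover, slides 9 mm on and frees the bars. Side lips 12 mm high at y = -73 and 73 mm.
- tape: tape roll 92 x 90 x 48 mm, lying; a bystander. Origin under its centre.
- loupe: black standing loupe 40 x 40 x 40 mm; a bystander. Origin under its centre.
- knob_weight: brass knob weight 36 x 36 x 46 mm; a bystander. Origin under its centre.
- tweezers: black tweezers 14 x 127 x 10 mm, lying flat; a bystander. Origin under its centre.
- dropper: dropper bottle 30 x 29 x 92 mm; a bystander. Origin under its centre.
There are look-alikes about, which are no part of the job. Leave any orange look-alike of the blank_1 alone.

How it is judged (in metres and radians):
On the way, in this order (a step that is already met when the one before it is completed fails the run):
1. the cover lies squarely on the rack, hollow side down, the rack in its stand (x of cover in the frame of rack between -0.016 and 0.016 m and y of cover in the frame of rack between -0.012 and 0.012 m and z of cover in the frame of rack between 0.02 and 0.029 m and angle between the z axis of cover and the z axis of rack, either way round below 0.1 rad and x of rack_mid in the frame of stand_seat between -0.015 and 0.015 m and y of rack_mid in the frame of stand_seat between -0.02 and 0.02 m and z of rack_mid in the frame of stand_seat between 0.004 and 0.02 m and angle between the z axis of rack and the z axis of stand_seat, either way round below 0.12 rad and angle between rack's own z axis and vertical below 1.1 rad), for 0.2 s.
2. rack and cover, held together, are turned over (x of cover in the frame of rack between -0.016 and 0.016 m and y of cover in the frame of rack between -0.012 and 0.012 m and z of cover in the frame of rack between 0.02 and 0.029 m and angle between the z axis of cover and the z axis of rack, either way round below 0.1 rad and angle between rack's own z axis and vertical above 1.9 rad), for 0.1 s.
3. the pair lies in the tray, cover underneath, with the bars inside (x of cover in the frame of rack between -0.016 and 0.016 m and y of cover in the frame of rack between -0.012 and 0.012 m and z of cover in the frame of rack between 0.02 and 0.029 m and angle between the z axis of cover and the z axis of rack, either way round below 0.1 rad and x of cover in the frame of tray_seat between -0.015 and 0.015 m and y of cover in the frame of tray_seat between -0.015 and 0.015 m and z of cover in the frame of tray_seat between 0.004 and 0.018 m and angle between the z axis of cover and the z axis of tray_seat, either way round below 0.12 rad and angle between each of cover, blank_0, blank_1, blank_2's own z axis and vertical above 2 rad and x of blank_0_mid in the frame of cover between -0.02 and 0.02 m and y of blank_0_mid in the frame of cover between -0.055 and 0.055 m and z of blank_0_mid in the frame of cover between -0.007 and 0.003 m and angle between the z axis of each of blank_0, blank_1, blank_2 and the z axis of cover, either way round below 0.12 rad and x of blank_1_mid in the frame of cover between -0.02 and 0.02 m and y of blank_1_mid in the frame of cover between -0.055 and 0.055 m and z of blank_1_mid in the frame of cover between -0.007 and 0.003 m and x of blank_2_mid in the frame of cover between -0.02 and 0.02 m and y of blank_2_mid in the frame of cover between -0.055 and 0.055 m and z of blank_2_mid in the frame of cover between -0.007 and 0.003 m), for 0.2 s.
4. the rack is lifted away and the bars stay in the cover (x of cover in the frame of tray_seat between -0.015 and 0.015 m and y of cover in the frame of tray_seat between -0.015 and 0.015 m and z of cover in the frame of tray_seat between 0.004 and 0.018 m and angle between the z axis of cover and the z axis of tray_seat, either way round below 0.12 rad and angle between each of cover, blank_0, blank_1, blank_2's own z axis and vertical above 2 rad and x of blank_0_mid in the frame of cover between -0.02 and 0.02 m and y of blank_0_mid in the frame of cover between -0.055 and 0.055 m and z of blank_0_mid in the frame of cover between -0.007 and 0.003 m and angle between the z axis of each of blank_0, blank_1, blank_2 and the z axis of cover, either way round below 0.12 rad and x of blank_1_mid in the frame of cover between -0.02 and 0.02 m and y of blank_1_mid in the frame of cover between -0.055 and 0.055 m and z of blank_1_mid in the frame of cover between -0.007 and 0.003 m and x of blank_2_mid in the frame of cover between -0.02 and 0.02 m and y of blank_2_mid in the frame of cover between -0.055 and 0.055 m and z of blank_2_mid in the frame of cover between -0.007 and 0.003 m and distance between rack and cover above 0.08 m), for 0.2 s.
At the end, for the whole second after the job is handed in: The cover lies flat on its back in the tray, within 15 mm of its seat; all three bars lie flat in its hollow, turned over (within 20 mm of its middle along the slope, 55 mm across); the rack lies flat in its stand, either face up, within 15 mm of its seat (20 mm across); all at rest (x of cover in the frame of tray_seat between -0.015 and 0.015 m and y of cover in the frame of tray_seat between -0.015 and 0.015 m and z of cover in the frame of tray_seat between 0.004 and 0.018 m and angle between the z axis of cover and the z axis of tray_seat, either way round below 0.12 rad and angle between each of cover, blank_0, blank_1, blank_2's own z axis and vertical above 2 rad and x of blank_0_mid in the frame of cover between -0.02 and 0.02 m and y of blank_0_mid in the frame of cover between -0.055 and 0.055 m and z of blank_0_mid in the frame of cover between -0.007 and 0.003 m and angle between the z axis of each of blank_0, blank_1, blank_2 and the z axis of cover, either way round below 0.12 rad and x of blank_1_mid in the frame of cover between -0.02 and 0.02 m and y of blank_1_mid in the frame of cover between -0.055 and 0.055 m and z of blank_1_mid in the frame of cover between -0.007 and 0.003 m and x of blank_2_mid in the frame of cover between -0.02 and 0.02 m and y of blank_2_mid in the frame of cover between -0.055 and 0.055 m and z of blank_2_mid in the frame of cover between -0.007 and 0.003 m and x of rack_mid in the frame of stand_seat between -0.015 and 0.015 m and y of rack_mid in the frame of stand_seat between -0.02 and 0.02 m and z of rack_mid in the frame of stand_seat between 0.004 and 0.02 m and angle between the z axis of rack and the z axis of stand_seat, either way round below 0.12 rad and linear speed of each of rack, cover, blank_0, blank_1, blank_2 below 0.02 m/s); the robot touches nothing.
It fails at once if a bar falls to the bench (height (world z) of any of blank_0_mid, blank_1_mid, blank_2_mid below 0.035 m).
It fails at once if a bystander is pushed more than 40 mm or knocked over (distance of any of tape, loupe, knob_weight, dropper, tweezers from where it was at the start of the episode above 0.04 m or angle between any of tape, loupe, knob_weight, dropper, tweezers's own z axis and vertical above 0.6 rad).
It also fails if it takes over 67 s, if anything falls off the work surface, if the arm or the gripper's body presses on something with over 40 N, if the wrist force passes 120 N, or if a joint passes its speed limit or range.

## Working session

There is one attempt and no reset: what is moved stays moved. The work goes in short steps, Python scripts to look and compute and a tool call to move; the robot and the scene stay as the last step left them, time stands still between calls to the robot, and variables do not carry over. Pictures are saved under pics/ and viewed, at most 13 in all, crops included, and the job is handed in when it is done.

Besides the shell and the picture viewer there is one more tool, called after "Emit:" in YAML: its name, and indented under it one key for each argument. carry_out: Moves the arm, as the interface text tells. Shifts and turns lie within -1 to 1; 1 stands for 0.04 m of shift or 0.1 rad of turn. Its arguments: {"type":"object","properties":{"targets":{"type":"string"},"newtons":{"type":"number"}},"required":["targets"]}

```bash
ls; mkdir -p pics
python3 - <<'E'
from workcell import monitor, camera, get_calibration, bot
import cv2
print(monitor.get_obs())
for n in("scene","top"):
    cv2.imwrite(f"pics/{n}0.png",camera(n)[:,:,::-1]); c=get_calibration(n); print(n,c)
E
```

```text
pics
{'time': 0.0, 'q': array([ 6.83535276e+01,  5.01217548e+00,  1.00345054e+01,  9.50980933e+01,
       -1.37601123e-03,  9.00006485e+01]), 'qd': array([-0.09337856, -0.00352436, -0.00618943, -0.03583713, -0.08768131,
       -0.0248604 ]), 'joint_efforts': array([-2.57273787e-03, -5.20389926e+01,  4.64797425e+01,  1.64941692e-02,
       -1.49010075e-04,  1.37696393e-06]), 'ee_pos': array([0.20289031, 0.5112233 , 0.40397304]), 'tcp_rot': array([-1.79924237e+02,  1.37686756e-03,  1.58352881e+02]), 'wrist_force': array([0.32745511, 1.05818746, 0.16129665]), 'torque': array([-0.04489249, -0.05802667,  0.00027823]), 'grasp_force': 0.0, 'opening': 0.08559997977286689}
scene {'fx': 441.3381175581335, 'fy': 441.3381175581335, 'cx': 317.12246713271344, 'cy': 236.2050306209431, 'D': array([-0.0078435,  0.       ,  0.       ,  0.       ,  0.       ]), 'view': array([[-0.84606279, -0.53298287, -0.01034536,  0.64273375],
       [-0.29356883,  0.48203764, -0.82550412,  0.17038364],
       [ 0.44496641, -0.69539124, -0.56430127,  0.90034012],
       [ 0.        ,  0.        ,  0.        ,  1.        ]])}
top {'fx': 564.8218928408392, 'fy': 564.8218928408392, 'cx': 322.1990960656361, 'cy': 234.25450507257753, 'D': array([-0.15218788,  0.        ,  0.        ,  0.        ,  0.        ]), 'view': array([[-0.02539611, -0.99965965, -0.00596893,  0.23036024],
       [-0.99819421,  0.02568311, -0.05430183,  0.6148745 ],
       [ 0.05443665,  0.0045791 , -0.99850673,  1.36967613],
       [ 0.        ,  0.        ,  0.        ,  1.        ]])}
```

View pics/scene0.png

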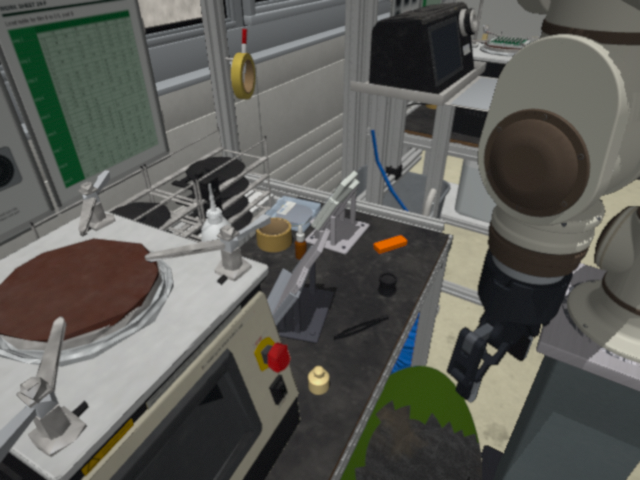

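View pics/top0.png

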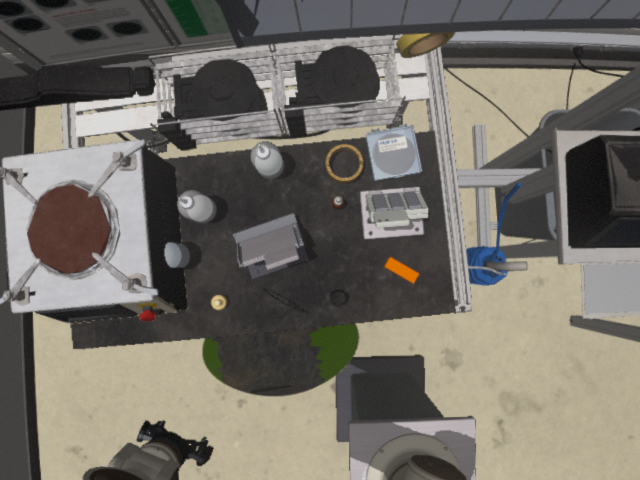

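The scene picture shows the tray (about 300,290) and the stand behind it (345,215). The top picture has the tray at about (272,245) and the stand with its bars at (395,212). The orange look-alike is at (402,270), the loupe at (338,297) and the tweezers at (285,298).

Run:
```python
import cv2,numpy as np
t=cv2.imread("pics/top0.png"); s=cv2.imread("pics/scene0.png")
f=lambda im,x,y,w,h,k:cv2.resize(im[y:y+h,x:x+w],None,fx=k,fy=k,interpolation=cv2.INTER_CUBIC)
a=f(t,225,205,90,75,4.4); b=f(t,350,175,90,75,4.4); c=f(s,255,215,90,60+0,4.4); 
c=f(s,255,225,125-35,60,4.4); d=f(s,300,165,90,60,4.4)
im=np.vstack([np.hstack([a,b]),np.hstack([c,d])]); print(im.shape)
cv2.imwrite("pics/z1.png",im)
```

```text
(594, 792, 3)
```

View pics/z1.png

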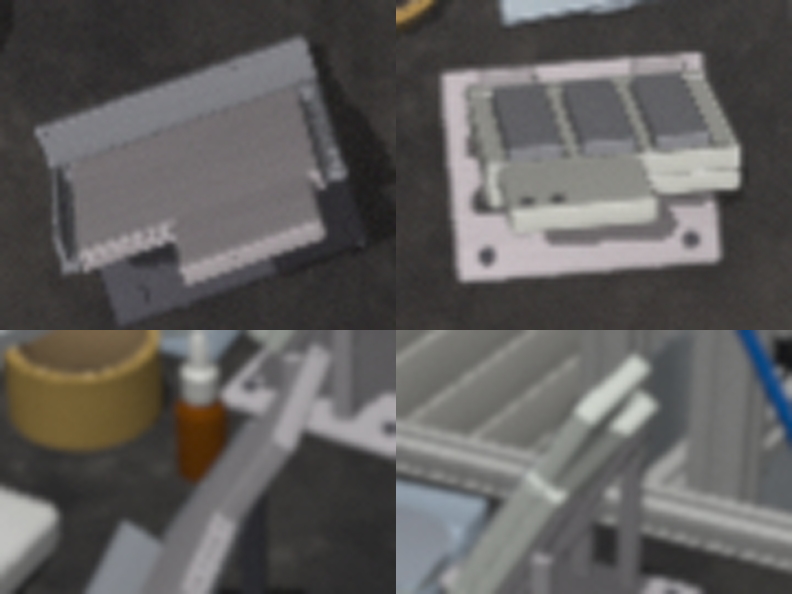

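The zoomed crops show the corners clearly: the cover's tongue end at crop (182,265)–(323,220), and the rack's tab end at (515,208)–(657,197). I'll fit seat x, y and yaw to these corners and draw the result over both views.

```bash
cat > h.py <<'E'
import numpy as np,cv2
from scipy.spatial.transform import Rotation as R
from workcell import monitor,camera,get_calibration,bot
def proj(n,P):
    c=get_calibration(n);V=c["view"];K=np.array([[c["fx"],0,c["cx"]],[0,c["fy"],c["cy"]],[0,0,1.]])
    return cv2.projectPoints(np.asarray(P,float).reshape(-1,1,3),cv2.Rodrigues(V[:3,:3])[0],V[:3,3],K,c["D"])[0][:,0]
def seat(p):
    T=np.eye(4);T[:3,:3]=(R.from_euler("z",p[2])*R.from_euler("y",60,degrees=True)).as_matrix();T[:3,3]=[p[0],p[1],.086];return T
def tf(T,P): return np.asarray(P,float)@T[:3,:3].T+T[:3,3]
def box(x0,x1,y0,y1,z0,z1): return np.array([[x,y,z] for x in(x0,x1) for y in(y0,y1) for z in(z0,z1)])/1e3
def draw(im,n,T,B):
    q=proj(n,tf(T,B))
    for i in range(8):
        for b in(1,2,4):
            if not i&b: cv2.line(im,*[tuple(int(v) for v in q[j]*16) for j in(i,i|b)],(0,0,255),1,cv2.LINE_AA,4)
E
cat > fit.py <<'E'
from h import *
from scipy.optimize import least_squares
# object mm -> crop px
tr=[(-105,14,11,182,265),(-105,-60,11,323,220),(-105,14,0,185,283),(-105,-60,0,323,238),(-53,65,11,80,250),(-53,65,0,83,268),(53,65,11,72,165),(53,-65,11,302,90)]
st=[(-105,60,24,512,206),(-105,-14,24,657,197),(-105,60,10,515,232),(-105,-14,10,657,220),(-53,-65,24,740,148),(-53,-65,0,740,190),(45.5,52.5,28,495,88),(45.5,23.5,28,547,84),(-38.5,52.5,28,505,150),(-38.5,23.5,28,562,148),(45.5,-23.5,28,633,78),(45.5,-52.5,28,685,74)]
for nm,L,off,g in(("tray",tr,(225,205),(.6,.3,.25)),("stand",st,(350-90,175),(.65,.05,.1))):
    L=np.array(L,float);px=L[:,3:]/4.4+np.array(off)-.4
    f=lambda p:(proj("top",tf(seat(p),L[:,:3]/1e3))-px).ravel()
    r=least_squares(f,g,loss="soft_l1");print(nm,r.x,np.degrees(r.x[2]),np.hypot(*np.linalg.norm(f(r.x).reshape(-1,2),axis=0))/len(L)**.5);print(f(r.x).reshape(-1,2).round(1).tolist())
    np.save(nm,r.x)
# base plate centre of stand
q=(np.array([(440,73),(702,53),(720,262),(458,283)])/4.4+[260,175]-.4)
f=lambda p:(proj("top",np.c_[(R.from_euler("z",p[2]).as_matrix()[:2,:2]@np.array([[.06,.075],[.06,-.075],[-.06,-.075],[-.06,.075]]).T).T+p[:2],np.full(4,.004)])-q).ravel()
print("plate",least_squares(f,(.65,.05,.1)).x)
out=[]
for n,(x,y),k in(("top",(225,175),3.5),("scene",(255,150),3.5)):
    im=cv2.resize(cv2.imread(f"pics/{n}0.png"),None,fx=1,fy=1)
    w=(220,105) if n=="top" else (110,150)
    big=cv2.resize(im,None,fx=4,fy=4,interpolation=cv2.INTER_CUBIC)
    o=proj
    for nm,Bs in(("tray",[box(-53,53,-65,65,0,11),box(-105,-53,-60,14,0,11)]),("stand",[box(-53,53,-65,65,0,24),box(-105,-53,-14,60,10,24)])):
        T=seat(np.load(nm+".npy"))
        for B in Bs:
            p=proj(n,tf(T,B))*4+1.5
            for i in range(8):
                for b in(1,2,4):
                    if not i&b: cv2.line(big,*[tuple(int(v) for v in p[j]*16) for j in(i,i|b)],(0,0,255),1,cv2.LINE_AA,4)
    out.append(big[y*4:(y+w[1])*4,x*4:(x+w[0])*4])
c=out[0][:, :]; c=cv2.resize(c,(470,int(c.shape[0]*470/c.shape[1])));d=out[1][:600,:330]
d=cv2.resize(out[1],(330,450));im=np.zeros((450,800,3),np.uint8);im[:c.shape[0],:470]=c;im[:,470:]=d
cv2.imwrite("pics/ov.png",im)
E
python3 fit.py
```

```text
tray [0.59249311 0.33754623 0.2929653 ] 16.78567496018107 0.9502417333177522
[[-0.7, 0.6], [-0.2, 0.1], [0.3, 0.7], [1.3, 0.2], [-0.4, 0.0], [0.6, -0.0], [0.3, -1.3], [-0.9, -1.1]]
stand [0.66794853 0.03973126 0.04328771] 2.4802032124299997 1.1265585870220471
[[-0.5, 1.1], [0.6, 0.8], [-1.0, 1.0], [0.6, 1.4], [0.3, 0.5], [0.1, 0.5], [-0.7, -1.0], [-0.4, -0.9], [1.0, -0.8], [0.8, -1.2], [-0.5, -0.9], [-0.4, -0.8]]
plate [0.67071863 0.04076107 0.05304204]
```

View pics/ov.png

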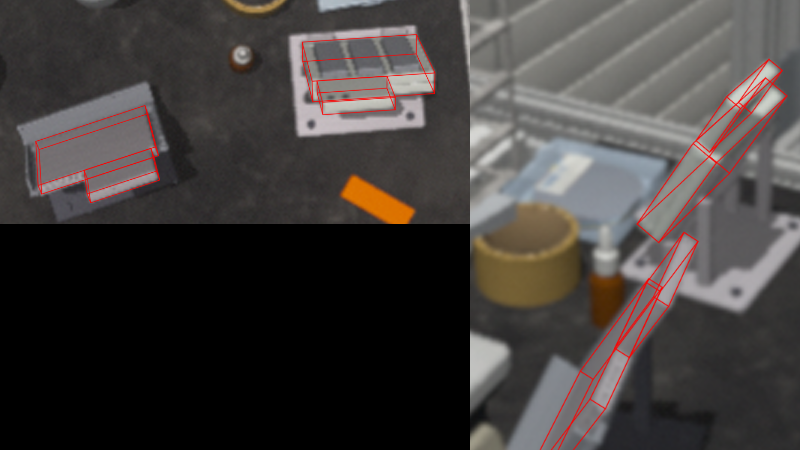

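```bash
cat > fit2.py <<'E'
from h import *
from scipy.optimize import least_squares
src=open("fit.py").read().split("for nm,L")[0];exec(src)
sc={"tray":([(-105,14,11,278,440),(-105,14,0,292,448),(-105,-60,11,310,347),(-105,-60,0,328,352)],(255,225-75)),
"stand":([(-105,60,24,577,403),(-105,60,10,590,422),(-105,-14,24,637,356),(-105,-14,10,648,368)],(300-90,165-75))}
def S(p,ze,pi):
    T=seat(p);T[2,3]=ze;T[:3,:3]=(R.from_euler("z",p[2])*R.from_euler("y",pi)).as_matrix();return T
for nm,L,off,g in(("tray",tr,(225,205),(.6,.3,.25)),("stand",st,(260,175),(.65,.05,.1))):
    L=np.array(L,float);px=L[:,3:]/4.4+np.array(off)-.4
    M=np.array(sc[nm][0],float);qx=M[:,3:]/4.4+np.array(sc[nm][1])-.4
    f=lambda p:np.r_[(proj("top",tf(S(p,p[3],p[4]),L[:,:3]/1e3))-px).ravel(),(proj("scene",tf(S(p,p[3],p[4]),M[:,:3]/1e3))-qx).ravel()]
    for lab,fun,x0 in(("fixed",lambda p:f(np.r_[p,.086,np.pi/3]),g),("free",f,(*g,.086,1.047))):
        r=least_squares(fun,x0,loss="soft_l1");print(nm,lab,r.x.round(4),np.degrees(r.x[2:]).round(1),np.sqrt(np.mean(fun(r.x)**2)).round(2))
        print(fun(r.x)[-8:].round(1))
        if lab=="fixed":np.save(nm,r.x)
E
python3 fit2.py
```

```text
tray fixed [0.5923 0.338  0.3015] [17.3] 0.85
[-2.1 -1.1 -0.2  0.2  0.5 -1.5  1.1  0.3]
tray free [0.591  0.3373 0.2972 0.0836 1.0706] [17.   4.8 61.3] 0.76
[-2.5 -0.6 -0.5  0.7  0.3 -1.   0.9  0.8]
stand fixed [0.6681 0.0398 0.0408] [2.3] 0.82
[-0.9  0.6  0.8  0.2 -0.3 -1.2  1.6 -0.2]
stand free [0.6668 0.0393 0.0468 0.0838 1.078 ] [ 2.7  4.8 61.8] 0.65
[-1.4  0.8  0.5  0.3 -0.9 -1.   1.1 -0.1]
```

```bash
cat > pl.py <<'E'
from h import *
from scipy.linalg import logm,expm
tray=seat(np.load("tray.npy"));stand=seat(np.load("stand.npy"))
def mk(p,Rm): T=np.eye(4);T[:3,:3]=Rm;T[:3,3]=p;return T
C=np.array([[0,0,1],[1,0,0],[0,1,0.]]) # tool axes in seat: X=y,Y=z,Z=x
def grip(S,x,y,z,flip=False,up=0.):
    "TCP pose gripping seat point (mm); flip turns tool half round its z; up = world lift mm"
    Rm=S[:3,:3]@C@(np.diag([-1,-1,1.]) if flip else np.eye(3))
    return mk(tf(S,[x/1e3,y/1e3,z/1e3])-.155*Rm[:,2]+[0,0,up/1e3],Rm)
def now():
    o=monitor.get_obs();return mk(o["ee_pos"],R.from_euler("xyz",o["tcp_rot"],degrees=True).as_matrix())
def plan(*wps,T=None,vmax=.9,wmax=.9,dec=2):
    T=now() if T is None else T
    for w in wps:
        w,n=w if isinstance(w,tuple) else (w,None)
        L=np.real(logm(np.linalg.inv(T)@w))
        if n is None:
            n=max(1,int(np.ceil(max(np.linalg.norm(L[:3,3])/.04/vmax,np.linalg.norm([L[2,1],L[0,2],L[1,0]])/.1/wmax))))
        E=expm(L/n);r=np.r_[E[:3,3]/.04,R.from_matrix(E[:3,:3]).as_rotvec()/.1].round(dec)
        print(n,"x",*[f"{v:g}" for v in r+0.])
        for _ in range(n):T=T@mk(r[:3]*.04,R.from_rotvec(r[3:]*.1).as_matrix())
    print("end",T[:3,3].round(3))
    return T
def where(S,flip=False,x0=0):
    "grasp point in seat mm + tilt"
    T=now();p=T[:3,3]+.155*T[:3,2];D=np.linalg.inv(S)@np.r_[p,1]
    Rm=S[:3,:3]@C@(np.diag([-1,-1,1.]) if flip else np.eye(3))
    o=monitor.get_obs()
    print("t",round(o["time"],2),"grasp@",(D[:3]*1e3).round(1),"rot",(R.from_matrix(Rm.T@T[:3,:3]).as_rotvec()*57.3).round(1),"F",(S[:3,:3].T@o["wrist_force"]).round(1),"open",round(o["opening"],4),"gf",round(float(o["grasp_force"]),1),"q",o["q"].round(0))
E
python3 -c "
from pl import *
plan(grip(tray,-140,-42,5.5,up=40),grip(tray,-115,-42,5.5),(grip(tray,-84,-42,5.5),2))"
```

```text
12 x -0.79 0 0.08 -0.41 -0.19 0.73
2 x 0 -0.24 0.71 0 -0.02 -0.03
2 x 0 0 0.39 0 0 0
end [0.495 0.264 0.295]
```

Emit:
carry_out:
  targets: "-0.79 0 0.08 -0.41 -0.19 0.73 0.3;-0.79 0 0.08 -0.41 -0.19 0.73 0.3;-0.79 0 0.08 -0.41 -0.19 0.73 0.3;-0.79 0 0.08 -0.41 -0.19 0.73 0.3;-0.79 0 0.08 -0.41 -0.19 0.73 0.3;-0.79 0 0.08 -0.41 -0.19 0.73 0.3;-0.79 0 0.08 -0.41 -0.19 0.73 0.3;-0.79 0 0.08 -0.41 -0.19 0.73 0.3"
  newtons: 60

```text
time: 0.77
ee_pos: [0.4071, 0.3639, 0.3888]
tcp_rot: [159.7, 2.8, 123.8]
wrist_force: [1.0, 0.7, -0.1]
opening: 0.056
grasp_force: 0.0
```

Emit:
carry_out:
  targets: "-0.79 0 0.08 -0.41 -0.19 0.73 0.3;-0.79 0 0.08 -0.41 -0.19 0.73 0.3;-0.79 0 0.08 -0.41 -0.19 0.73 0.3;-0.79 0 0.08 -0.41 -0.19 0.73 0.3;0 0 0 0 0 0 0.3;0 0 0 0 0 0 0.3;0 0 0 0 0 0 0.3;0 0 0 0 0 0 0.3"

```text
time: 1.43
ee_pos: [0.469, 0.2563, 0.3816]
tcp_rot: [150.0, -0.4, 107.2]
wrist_force: [-0.1, 0.5, 0.1]
opening: 0.0552
grasp_force: 0.0
```

```bash
python3 -c "
from pl import *
where(tray)
plan(grip(tray,-115,-42,5.5),(grip(tray,-84,-42,5.5),4))
c=camera('scene')[:,:,::-1]; d=camera('top')[:,:,::-1]
cv2.imwrite('pics/a1.png',np.hstack([cv2.resize(c[120:420,220:420],(400,600)),cv2.resize(d[180:330,240:340],(400,600))]))"
```

```text
t 1.43 grasp@ [-172.   -40.6   24.8] rot [-0.   0.3  0.3] F [-0.1  0.5  0.1] open 0.0552 gf 0.0 q [ 30. -15. -15.  61.  -6. 101.]
2 x -0.01 -0.24 0.71 0 -0.03 -0.03
4 x 0 0 0.19 0 0 0
end [0.495 0.264 0.296]
```

View pics/a1.png

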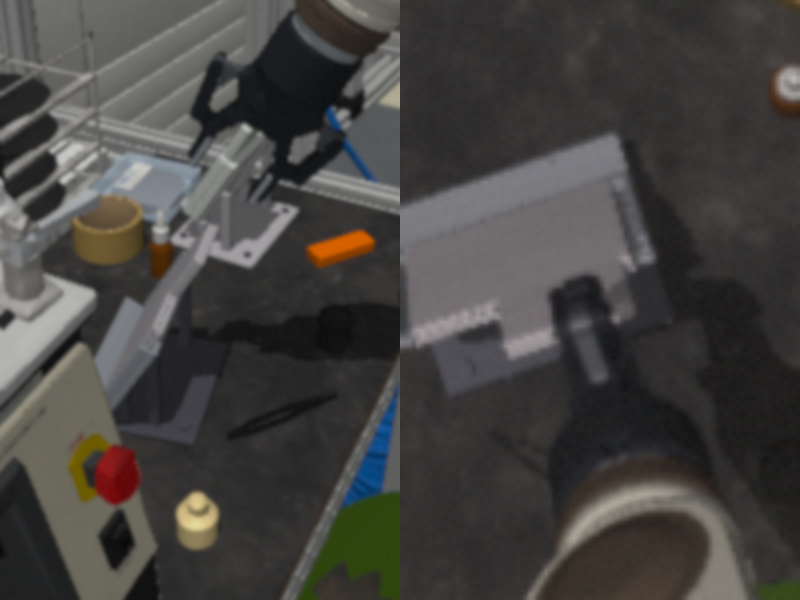

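The gripper is lined up behind and above the tongue, with its finger tips at about (600,300) in the right half and the tongue below them. I'll move in and grip.

Emit:
carry_out:
  targets: "-0.01 -0.24 0.71 0 -0.03 -0.03 0.3;-0.01 -0.24 0.71 0 -0.03 -0.03 0.3;0 0 0.19 0 0 0 0.3;0 0 0.19 0 0 0 0.3;0 0 0.19 0 0 0 0.3;0 0 0.19 0 0 0 0.3;0 0 0 0 0 0 0.3;0 0 0 0 0 0 0.3"

```text
time: 2.2
ee_pos: [0.4955, 0.2632, 0.297]
tcp_rot: [149.9, 0.0, 107.2]
wrist_force: [-0.2, -0.9, -0.3]
opening: 0.0555
grasp_force: 0.0
```

```bash
python3 -c "
from pl import *
where(tray)"
```

```text
t 2.2 grasp@ [-85.1 -42.9   6.4] rot [-0.1 -0.1  0.1] F [ 0.  -0.8 -0.5] open 0.0555 gf 0.0 q [ 29. -11. -21.  51.  -6. 100.]
```

Emit:
carry_out:
  targets: "0 0 0 0 0 0 -0.3;0 0 0 0 0 0 -0.6;0 0 0 0 0 0 -1;0 0 0 0 0 0 -1;0 0 0 0 0 0 -1;0 0 0 0 0 0 -1;0 0 0 0 0 0 -1;0 0 0 0 0 0 -1"

```text
time: 2.87
ee_pos: [0.4952, 0.263, 0.2971]
tcp_rot: [149.9, 0.0, 107.2]
wrist_force: [-5.1, -3.3, 5.5]
opening: 0.0099
grasp_force: 59.1
```

```bash
python3 -c "
from pl import *
where(tray)"
```

```text
t 2.87 grasp@ [-85.3 -43.    6.2] rot [-0.1 -0.1  0.1] F [-7.7 -1.7 -2.3] open 0.0099 gf 59.1 q [ 29. -11. -21.  51.  -6. 100.]
```

```bash
python3 -c "
from pl import *
plan((grip(tray,-89,-43,12),2),grip(tray,-95,-43,70,up=20),grip(tray,-95,-43,70,up=150),grip(stand,-100,-43,80,up=120),grip(stand,-92,-43,55))"
```

```text
2 x 0 0.08 -0.05 0.01 0.01 -0.01
2 x 0 0.85 -0.29 0 0 0
4 x 0 0.4 -0.7 0 0 0
9 x -0.81 0.01 0.07 0 -0.15 0.25
4 x 0 -0.54 0.7 0 0.01 0
end [ 0.594 -0.006  0.327]
```

Emit:
carry_out:
  targets: "0 0.08 -0.05 0 0 0 -1;0 0.08 -0.05 0 0 0 -1;0 0.85 -0.29 0 0 0 -1;0 0.85 -0.29 0 0 0 -1;0 0.4 -0.7 0 0 0 -1;0 0.4 -0.7 0 0 0 -1;0 0.4 -0.7 0 0 0 -1;0 0.4 -0.7 0 0 0 -1"

```text
time: 3.53
ee_pos: [0.5432, 0.278, 0.4875]
tcp_rot: [150.0, 0.1, 107.2]
wrist_force: [1.5, -0.3, -0.2]
opening: 0.0103
grasp_force: 59.1
```

Emit:
carry_out:
  targets: "-0.81 0.01 0.07 0 -0.15 0.25 -1;-0.81 0.01 0.07 0 -0.15 0.25 -1;-0.81 0.01 0.07 0 -0.15 0.25 -1;-0.81 0.01 0.07 0 -0.15 0.25 -1;-0.81 0.01 0.07 0 -0.15 0.25 -1;-0.81 0.01 0.07 0 -0.15 0.25 -1;-0.81 0.01 0.07 0 -0.15 0.25 -1;-0.81 0.01 0.07 0 -0.15 0.25 -1"

```text
time: 4.2
ee_pos: [0.608, 0.0255, 0.4688]
tcp_rot: [149.9, 0.3, 93.7]
wrist_force: [1.0, -0.3, -1.5]
opening: 0.0104
grasp_force: 59.2
```

Emit:
carry_out:
  targets: "-0.81 0.01 0.07 0 -0.15 0.25 -1;0 -0.54 0.7 0 0 0 -1;0 -0.54 0.7 0 0 0 -1;0 -0.54 0.7 0 0 0 -1;0 -0.54 0.7 0 0 0 -1;0 0 0 0 0 0 -1;0 0 0 0 0 0 -1;0 0 0 0 0 0 -1"

```text
time: 4.87
ee_pos: [0.5939, -0.0064, 0.3299]
tcp_rot: [149.7, 0.3, 92.2]
wrist_force: [0.6, 0.3, -1.6]
opening: 0.0103
grasp_force: 59.4
```

```bash
cat > pic.py <<'E'
from pl import *
def ov(name,Ts,crop_s,crop_t,k=4):
    o=[]
    for n,(x,y,w,h) in(("scene",crop_s),("top",crop_t)):
        b=cv2.resize(camera(n)[:,:,::-1],None,fx=k,fy=k,interpolation=cv2.INTER_CUBIC)
        for T,Bs in Ts:
            for B in Bs:
                p=proj(n,tf(T,B))*k+1.5
                for i in range(8):
                    for m in(1,2,4):
                        if not i&m: cv2.line(b,*[tuple(int(v) for v in p[j]*16) for j in(i,i|m)],(0,0,255),1,cv2.LINE_AA,4)
        o.append(cv2.resize(b[y*k:(y+h)*k,x*k:(x+w)*k],(w*k,h*k)))
    H=max(a.shape[0] for a in o);im=np.hstack([np.vstack([a,np.zeros((H-a.shape[0],a.shape[1],3),np.uint8)]) for a in o]);print(im.shape)
    cv2.imwrite("pics/"+name,im)
COV=[box(-53,53,-65,65,0,11),box(-105,-53,-60,14,0,11)];RK=[box(-53,53,-65,65,0,24),box(-105,-53,-14,60,10,24)]
def held(gx,gy,gz):
    "frame of an unflipped part whose point (gx,gy,gz) mm is at the grasp point"
    T=now();Rm=T[:3,:3]@C.T;return mk(T[:3,3]+.155*T[:3,2]-Rm@(np.array([gx,gy,gz])/1e3),Rm)
E
python3 -c "
from pic import *
where(stand)
ov('b1.png',[(held(-85.3,-43,5.5),COV),(stand,RK)],(290,120,100,130),(340,160,100,110))"
```

```text
t 4.87 grasp@ [-94.3 -44.1  57. ] rot [-0.3 -0.3  0. ] F [ 1.7  0.3 -0.2] open 0.0103 gf 59.4 q [ -1.  -7. -14.  53.   1.  87.]
(520, 800, 3)
```

View pics/b1.png

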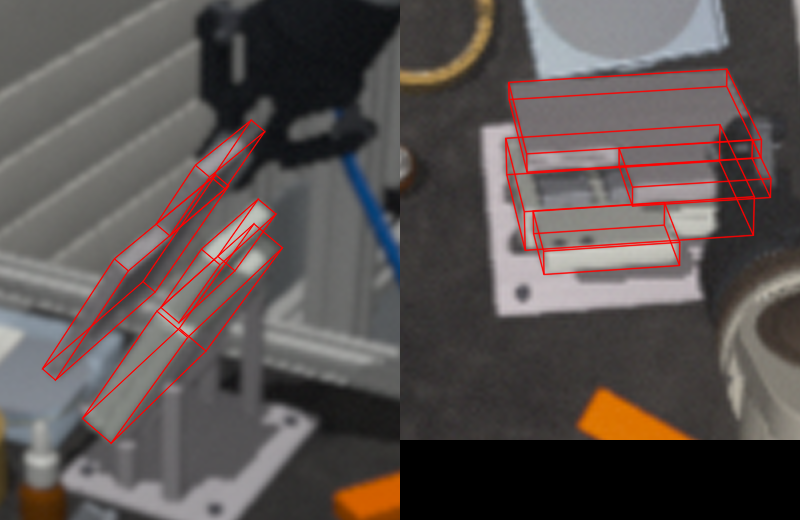

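```bash
python3 -c "
from pl import *
plan((grip(stand,-87,-43,38),4),(grip(stand,-87,-43,32),4))"
```

```text
4 x 0 -0.12 0.05 0.02 0.02 0
4 x 0 -0.04 0 0 0 0
end [ 0.576 -0.007  0.311]
```

Emit:
carry_out:
  targets: "0.01 -0.12 0.05 0.01 0.01 0 -1;0.01 -0.12 0.05 0.01 0.01 0 -1;0 -0.12 0.05 0.01 0.01 0 -1;0 -0.12 0.05 0.01 0.01 0 -1;0 -0.04 0 0 0 0 -1;0 -0.04 0 0 0 0 -1;0 -0.04 0 0 0 0 -1;0 -0.04 0 0 0 0 -1"

```text
time: 5.63
ee_pos: [0.5757, -0.0064, 0.3084]
tcp_rot: [149.9, 0.1, 92.3]
wrist_force: [16.4, 0.6, -1.4]
opening: 0.0104
grasp_force: 58.6
```

```bash
python3 -c "
from pl import *
where(stand)"
```

```text
t 5.63 grasp@ [-84.7 -42.7  30. ] rot [-0.1 -0.1 -0. ] F [ 9.4 -0.  13.5] open 0.0104 gf 58.6 q [ -1. -10. -19.  51.   2.  87.]
```

Emit:
carry_out:
  targets: "0 0 0.04 0 0 0 -1;0 0 0.04 0 0 0 -1;0 0 0 0 0 0 -1;0 0 0 0 0 0 -1;0 0 0 0 0 0 -1;0 0 0 0 0 0 -1;0 0 0 0 0 0 -1;0 0 0 0 0 0 -1"

```text
time: 6.3
ee_pos: [0.5767, -0.0065, 0.3083]
tcp_rot: [149.8, 0.1, 92.3]
wrist_force: [-12.5, -2.1, 18.3]
opening: 0.0099
grasp_force: 63.4
```

```bash
python3 -c "
from pl import *
where(stand)"
```

```text
t 6.3 grasp@ [-84.2 -42.9  31. ] rot [-0.2 -0.1  0. ] F [-22.1  -1.6  -1.7] open 0.0099 gf 63.4 q [ -1. -10. -19.  51.   2.  87.]
```

Emit:
carry_out:
  targets: "0 0 -0.03 0 0 0 -1;0 -0.02 0 0 0 0 -1;0 -0.02 0 0 0 0 -1;0 0 0 0 0 0 -1;0 0 0 0 0 0 -1;0 0 0 0 0 0 -1;0 0 0 0 0 0 -1;0 0 0 0 0 0 -1"

```text
time: 6.97
ee_pos: [0.5757, -0.0065, 0.3079]
tcp_rot: [149.7, 0.1, 92.3]
wrist_force: [6.1, -1.4, 8.4]
opening: 0.0101
grasp_force: 60.7
```

```bash
python3 -c "
from pl import *
where(stand)"
```

```text
t 6.97 grasp@ [-84.3 -42.8  30.2] rot [-0.3 -0.1 -0. ] F [-4.2 -1.7  9.5] open 0.0101 gf 60.7 q [ -1. -10. -19.  51.   2.  87.]
```

Emit:
carry_out:
  targets: "0 0 0 0 0 0 -0.7;0 0 0 0 0 0 -0.6;0 0 0 0 0 0 -0.5;0 0 0 0 0 0 -0.3;0 0 0 0 0 0 0;0 0 0 0 0 0 0.2;0 0 0 0 0 0 0.2;0 0 0 0 0 0 0.2"

```text
time: 7.63
ee_pos: [0.5743, -0.0064, 0.3044]
tcp_rot: [150.2, 0.1, 92.3]
wrist_force: [-0.7, -0.0, 0.9]
opening: 0.0513
grasp_force: 0.0
```

Emit:
carry_out:
  targets: "0 0 -0.4 0 0 0 0.2;0 0 -0.8 0 0 0 0.2;0 0 -0.5 0 0 0 0.2;0 0 0 0 0 0 0.2;0 0 0 0 0 0 0.2;0 0 0 0 0 0 0.2;0 0 0 0 0 0 0.2;0 0 0 0 0 0 0.2"

```text
time: 8.3
ee_pos: [0.5407, -0.0077, 0.3621]
tcp_rot: [150.3, 0.1, 92.3]
wrist_force: [-0.2, -0.1, 0.2]
opening: 0.0512
grasp_force: 0.0
```

```bash
python3 -c "
from pic import *
where(stand)
T=stand.copy();T[:3,3]+=T[:3,2]*.024
ov('b2.png',[(T,COV)],(290,140,100,100),(340,160,100,110))
plan(grip(stand,-145,0,22.5),(grip(stand,-86,0,22.5),6))"
```

```text
t 8.3 grasp@ [-148.7  -42.5   25.3] rot [ 0.3 -0.1  0. ] F [-0.3 -0.1 -0.1] open 0.0512 gf 0.0 q [ -1. -15. -17.  58.   2.  87.]
(440, 800, 3)
2 x 0.53 -0.05 0.05 -0.02 0.01 0
6 x 0 0 0.25 0 0 0
end [0.567 0.036 0.305]
```

View pics/b2.png

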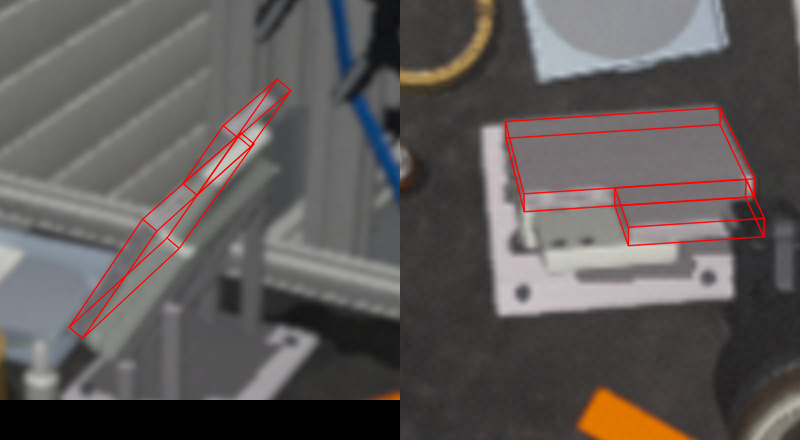

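The cover lies squarely on the rack: the drawn outline and the image agree to about 1 px, with the body spanning (505,120)–(750,180) in the right half. Next I'll grip both tabs together at y = 0.

Emit:
carry_out:
  targets: "0.53 -0.05 0.05 -0.02 0.01 0 0.3;0.53 -0.03 0.05 -0.02 0.01 0 0.3;0 0 0.25 0 0 0 0.3;0 0 0.25 0 0 0 0.3;0 0 0.25 0 0 0 0.3;0 0 0.25 0 0 0 0.3;0 0 0.25 0 0 0 0.3;0 0 0.25 0 0 0 0.3"
  newtons: 110

```text
time: 9.07
ee_pos: [0.5687, 0.0354, 0.3053]
tcp_rot: [149.9, -0.0, 92.3]
wrist_force: [-0.4, -0.1, -0.6]
opening: 0.0556
grasp_force: 0.0
```

```bash
python3 -c "
from pl import *
where(stand)"
```

```text
t 9.07 grasp@ [-84.7  -0.4  23.6] rot [-0.1 -0.   0.1] F [ 0.3 -0.1 -0.7] open 0.0556 gf 0.0 q [  4. -10. -20.  51.  -1.  91.]
```

Emit:
carry_out:
  targets: "0 0 0 0 0 0 0;0 0 0 0 0 0 -0.2;0 0 0 0 0 0 -0.4;0 0 0 0 0 0 -1;0 0 0 0 0 0 -1;0 0 0 0 0 0 -1;0 0 0 0 0 0 -1;0 0 0 0 0 0 -1"

```text
time: 9.73
ee_pos: [0.568, 0.0358, 0.307]
tcp_rot: [149.9, -0.0, 92.3]
wrist_force: [-5.5, -2.6, 2.9]
opening: 0.0234
grasp_force: 109.1
```

```bash
python3 -c "
from pl import *
where(stand)
plan((grip(stand,-87,0,23,),2),(grip(stand,-90,0,75,up=10),4),grip(stand,-100,0,75,up=200))"
```

```text
t 9.73 grasp@ [-86.5   0.   24. ] rot [-0.1 -0.   0. ] F [-5.3 -2.3 -3.4] open 0.0234 gf 109.1 q [  4. -11. -20.  51.  -1.  91.]
2 x 0 -0.01 -0.01 0.01 0 0
4 x 0 0.36 -0.07 0 0 0
6 x 0 0.39 -0.73 0 0 0
end [0.605 0.037 0.544]
```

Emit:
carry_out:
  targets: "0 0.05 -0.05 0 0 0 -1;0 0.05 -0.03 0 0 0 -1;0 0.34 -0.07 0 0 0 -1;0 0.34 -0.07 0 0 0 -1;0 0.34 -0.07 0 0 0 -1;0 0.34 -0.07 0 0 0 -1;0 0.39 -0.73 0 0 0 -1;0 0.39 -0.73 0 0 0 -1"
  newtons: 120

```text
time: 10.4
ee_pos: [0.6093, 0.0377, 0.4122]
tcp_rot: [150.2, -0.0, 92.3]
wrist_force: [1.3, -0.2, -4.2]
opening: 0.0233
grasp_force: 119.3
```

Emit:
carry_out:
  targets: "0 0.39 -0.73 0 0 0 -1;0 0.39 -0.73 0 0 0 -1;0 0.39 -0.73 0 0 0 -1;0 0.39 -0.73 0 0 0 -1;0 0 0 0 0 0.3 -1;0 0 0 0 0 0.5 -1;0 0 0 0 0 0.3 -1;0 0 0 0 0 0 -1"

```text
time: 11.07
ee_pos: [0.6048, 0.0375, 0.5461]
tcp_rot: [150.1, -3.2, 86.8]
wrist_force: [-0.3, -0.4, -6.2]
opening: 0.0237
grasp_force: 119.3
```

```bash
python3 -c "
from pic import *
where(stand)
ov('b3.png',[(held(-87,0,22.5),RK),(held(-87,0,-1.5),COV)],(290,20,100,130),(340,100,100,130))"
```

```text
t 11.07 grasp@ [-275.2    0.3  175.2] rot [-0.   0.   6.4] F [ 5.2 -0.4 -3.3] open 0.0237 gf 119.3 q [ 4. -1. 16. 77. -1. 98.]
(520, 800, 3)
```

View pics/b3.png

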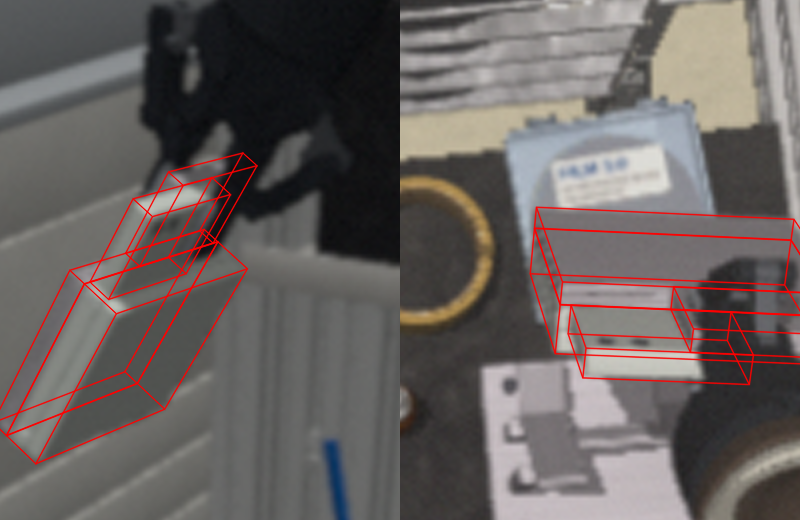

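The pair is held tight together and follows the tool: in the left half its faces match the outlines. A positive turn about tool z raises q6, so I'll flip the negative way.

Emit:
carry_out:
  targets: "0 0 0 0 0 -0.5 -1;0 0 0 0 0 -1 -1;0 0 0 0 0 -1 -1;0 0 0 0 0 -1 -1;0 0 0 0 0 -1 -1;0 0 0 0 0 -1 -1;0 0 0 0 0 -1 -1;0 0 0 0 0 -1 -1"

```text
time: 11.83
ee_pos: [0.6046, 0.0373, 0.5464]
tcp_rot: [155.2, 17.5, 125.5]
wrist_force: [-0.3, 0.6, -6.1]
opening: 0.0234
grasp_force: 119.3
```

Emit:
carry_out:
  targets: "0 0 0 0 0 -1 -1;0 0 0 0 0 -1 -1;0 0 0 0 0 -1 -1;0 0 0 0 0 -1 -1;0 0 0 0 0 -1 -1;0 0 0 0 0 -1 -1;0 0 0 0 0 -1 -1;0 0 0 0 0 -1 -1"

```text
time: 12.5
ee_pos: [0.6046, 0.0373, 0.5464]
tcp_rot: [175.9, 29.8, 174.1]
wrist_force: [0.2, -0.5, -6.0]
opening: 0.0236
grasp_force: 119.4
```

Emit:
carry_out:
  targets: "0 0 0 0 0 -1 -1;0 0 0 0 0 -1 -1;0 0 0 0 0 -1 -1;0 0 0 0 0 -1 -1;0 0 0 0 0 -1 -1;0 0 0 0 0 -1 -1;0 0 0 0 0 -1 -1;0 0 0 0 0 -1 -1"

```text
time: 13.17
ee_pos: [0.6046, 0.0374, 0.5464]
tcp_rot: [-160.1, 23.0, -134.9]
wrist_force: [0.3, 0.0, -4.5]
opening: 0.0233
grasp_force: 119.6
```

Emit:
carry_out:
  targets: "0 0 0 0 0 -1 -1;0 0 0 0 0 -1 -1;0 0 0 0 0 -1 -1;0 0 0 0 0 -1 -1;0 0 0 0 0 -1 -1;0 0 0 0 0 -1 -1;0 0 0 0 0 -1 -1;0 0 0 0 0 -1 -1"

```text
time: 13.83
ee_pos: [0.6046, 0.0373, 0.5464]
tcp_rot: [-150.1, 2.8, -92.4]
wrist_force: [-0.2, 0.4, -5.5]
opening: 0.0234
grasp_force: 119.4
```

```bash
python3 -c "
from pic import *
where(stand,True)
Z=11+24-22.5
plan(grip(tray,-100,0,90,True,up=100),grip(tray,-92,0,70,True))"
```

```text
t 13.83 grasp@ [-2.755e+02  2.000e-01  1.753e+02] rot [ 0.1 -0.   5.5] F [ 4.6  0.4 -2.9] open 0.0234 gf 119.4 q [  4.  -1.  16.  77.  -1. -83.]
9 x -0.8 0.21 0.21 -0.01 -0.14 -0.36
4 x -0.01 0.43 0.58 0.01 -0.01 0.01
end [0.532 0.319 0.335]
```

Emit:
carry_out:
  targets: "-0.8 0.21 0.21 -0.01 -0.14 -0.36 -1;-0.8 0.21 0.21 -0.01 -0.14 -0.36 -1;-0.8 0.21 0.21 -0.01 -0.14 -0.36 -1;-0.8 0.21 0.21 -0.01 -0.14 -0.36 -1;-0.8 0.21 0.21 -0.01 -0.14 -0.36 -1;-0.8 0.21 0.21 -0.01 -0.14 -0.36 -1;-0.8 0.21 0.21 -0.01 -0.14 -0.36 -1;-0.8 0.21 0.21 -0.01 -0.14 -0.36 -1"

```text
time: 14.5
ee_pos: [0.5575, 0.2935, 0.4618]
tcp_rot: [-150.0, 0.2, -75.0]
wrist_force: [0.5, -0.6, -5.3]
opening: 0.0235
grasp_force: 119.5
```

```bash
python3 -c "
from pic import *
where(tray,True)
plan(grip(tray,-100,0,90,True,up=100),(grip(tray,-92,0,60,True),6))"
```

```text
t 14.5 grasp@ [-193.7  -34.9  147.6] rot [-0.   1.   2.1] F [ 4.8 -0.7 -2.4] open 0.0235 gf 119.5 q [ 29.  -1.   7.  68.  -7. -78.]
1 x -0.8 0.22 0.16 0.01 -0.17 -0.36
6 x 0 0.33 0.39 0 0 0
end [0.524 0.317 0.331]
```

Emit:
carry_out:
  targets: "-0.8 0.22 0.16 0 -0.17 -0.36 -1;0 0.33 0.39 0 0 0 -1;0 0.33 0.39 0 0 0 -1;0 0.33 0.39 0 0 0 -1;0 0.33 0.39 0 0 0 -1;0 0.33 0.39 0 0 0 -1;0 0.33 0.39 0 0 0 -1;0 0 0 0 0 0 -1"

```text
time: 15.17
ee_pos: [0.5233, 0.3148, 0.3266]
tcp_rot: [-150.5, -0.1, -72.9]
wrist_force: [-0.7, -0.5, -7.3]
opening: 0.0234
grasp_force: 119.8
```

```bash
python3 -c "
from pic import *
where(tray,True)
T=now();D=T[:3,:3]@np.diag([-1,-1,1.])@C.T
# flipped part: part axes x=toolz, y=toolx, z=tooly
def hf(gz):
    Rm=T[:3,:3]@C.T;return mk(T[:3,3]+.155*T[:3,2]-Rm@(np.array([-87,0,gz])/1e3),Rm)
ov('b4.png',[(hf(22.5),RK),(hf(-1.5),COV),(tray,[box(-39,62,-73,73,0,0)])],(250,180,100,130),(220,180,100,110))
plan((grip(tray,-90,0,16,True),8),(grip(tray,-89,0,13,True),4))"
```

```text
t 15.17 grasp@ [-89.7  -2.1  55.9] rot [-0.5  0.2  0.1] F [ 5.9 -0.3 -4.3] open 0.0234 gf 119.8 q [ 32.  -4. -11.  54.  -8. -77.]
(520, 800, 3)
8 x 0 0.14 0.01 0 0 0
4 x -0.01 0.02 0.01 0 0 -0.01
end [0.487 0.305 0.304]
```

View pics/b4.png

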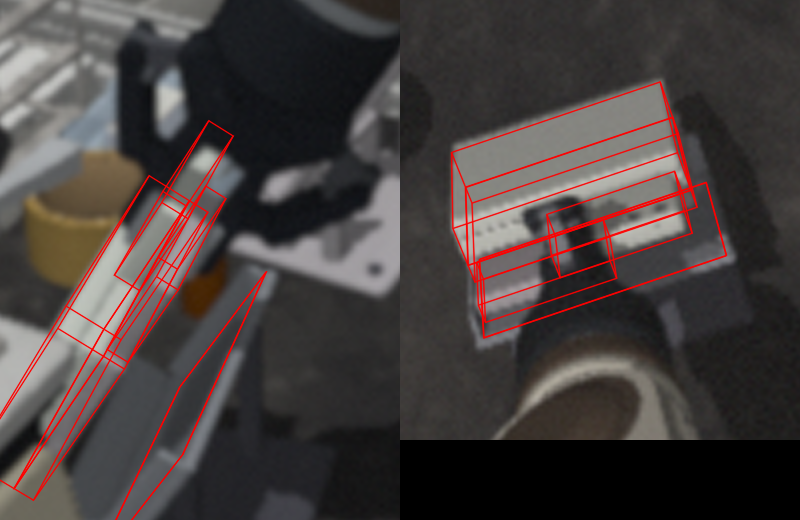

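The flipped pair hovers over the tray and matches its outline: the body spans (452,150)–(690,190) in the right half and lies between the lips. I'll lower it now.

Emit:
carry_out:
  targets: "-0.01 0.14 0.01 0.02 0 0 -1;-0.01 0.14 0 0.02 0 0 -1;-0.01 0.14 0 0.02 0 0 -1;-0.01 0.14 0 0.02 0 0 -1;-0.01 0.14 0 0 0 0 -1;0 0.14 0 0 0 0 -1;0 0.1 0 0 0 0 -1;0 0 0 0 0 0 -1"

```text
time: 15.93
ee_pos: [0.4926, 0.3077, 0.3124]
tcp_rot: [-149.6, 0.0, -72.9]
wrist_force: [0.5, -0.6, -5.0]
opening: 0.0233
grasp_force: 119.9
```

```bash
python3 -c "
from pic import *
where(tray,True)"
```

```text
t 15.93 grasp@ [-93.2   0.4  24. ] rot [0.4 0.1 0.2] F [ 4.4 -0.7 -2.2] open 0.0233 gf 119.9 q [ 34.  -9. -17.  52.  -8. -76.]
```

Emit:
carry_out:
  targets: "0 0.05 0.02 -0.02 0 0 -1;0 0.05 0.02 -0.02 0 0 -1;0 0.05 0.02 -0.02 0 0 -1;0 0.05 0.01 0 0 0 -1;0 0.04 0 0 0 0 -1;0 0.02 0 0 0 0 -1;0 0 0 0 0 0 -1;0 0 0 0 0 0 -1"

```text
time: 16.6
ee_pos: [0.4861, 0.3057, 0.3055]
tcp_rot: [-149.9, 0.0, -72.9]
wrist_force: [-0.1, 0.5, -5.3]
opening: 0.0235
grasp_force: 119.9
```

```bash
python3 -c "
from pic import *
where(tray,True)"
```

```text
t 16.6 grasp@ [-90.6   0.5  13.9] rot [0.1 0.1 0.2] F [ 4.6  0.5 -2.6] open 0.0235 gf 119.9 q [ 34.  -9. -18.  52.  -8. -75.]
```

Emit:
carry_out:
  targets: "0 0.02 0 0 0 0 -1;0 0.02 0 0 0 0 -1;0 0.02 0 0 0 0 -1;0 0 0 0 0 0 -1;0 0 0 0 0 0 -1;0 0 0 0 0 0 -1;0 0 0 0 0 0 -1;0 0 0 0 0 0 -1"

```text
time: 17.27
ee_pos: [0.4843, 0.3052, 0.3046]
tcp_rot: [-149.8, 0.0, -72.9]
wrist_force: [5.5, 1.7, -4.4]
opening: 0.0232
grasp_force: 119.9
```

```bash
python3 -c "
from pic import *
where(tray,True)"
```

```text
t 17.27 grasp@ [-90.8   0.5  12. ] rot [0.2 0.1 0.2] F [6.7 0.  2.8] open 0.0232 gf 119.9 q [ 34. -10. -19.  52.  -8. -75.]
```

Emit:
carry_out:
  targets: "0 0 0.03 0 0 0 -1;0 0 0.03 0 0 0 -1;0 0 0.03 0 0 0 -1;0 0.01 0 0 0 0 -1;0 0 0 0 0 0 -1;0 0 0 0 0 0 -1;0 0 0 0 0 0 -1;0 0 0 0 0 0 -1"

```text
time: 17.93
ee_pos: [0.4853, 0.305, 0.3033]
tcp_rot: [-149.8, 0.0, -73.0]
wrist_force: [-9.0, -9.6, 12.2]
opening: 0.0238
grasp_force: 122.7
```

```bash
python3 -c "
from pic import *
where(tray,True)"
```

```text
t 17.93 grasp@ [-89.2  -0.1  12.3] rot [0.2 0.1 0.2] F [-16.3  -6.5  -3.8] open 0.0238 gf 122.7 q [ 34.  -9. -19.  51.  -8. -75.]
```

Emit:
carry_out:
  targets: "0 0.01 -0.02 0 0 0 -1;0 0 0 0 0 0 -0.5;0 0 0 0 0 0 -0.35;0 0 0 0 0 0 -0.2;0 0 0 0 0 0 0;0 0 0 0 0 0 0.2;0 0 0 0 0 0 0.3;0 0 0 0 0 0 0.3"

```text
time: 18.6
ee_pos: [0.4848, 0.3053, 0.3012]
tcp_rot: [-149.9, 0.0, -72.9]
wrist_force: [0.3, 1.1, 0.4]
opening: 0.0556
grasp_force: 0.0
```

Emit:
carry_out:
  targets: "0 0 -0.4 0 0 0 0.3;0 0 -0.8 0 0 0 0.3;0 0 -0.8 0 0 0 0.3;0 0 -0.4 0 0 0 0.3;0 0 0 0 0 0 0.3;0 0 0 0 0 0 0.3;0 0 0 0 0 0 0.3;0 0 0 0 0 0 0.3"

```text
time: 19.27
ee_pos: [0.439, 0.2911, 0.3826]
tcp_rot: [-150.0, -0.0, -72.9]
wrist_force: [-0.6, -0.3, -0.3]
opening: 0.0555
grasp_force: 0.0
```

```bash
python3 -c "
from pic import *
where(tray,True)
F=tray.copy();F[:3,:3]=F[:3,:3]@np.diag([1,-1,-1.])
a=F.copy();a[:3,3]+=tray[:3,2]*.011
b=F.copy();b[:3,3]+=tray[:3,2]*.035+tray[:3,0]*.009
ov('b5.png',[(a,COV),(b,RK)],(250,190,100,130),(220,180,100,110))"
```

```text
t 19.27 grasp@ [-182.1    0.4    9.4] rot [-0.   0.1  0.2] F [-0.1 -0.1 -0.7] open 0.0555 gf 0.0 q [ 35. -16. -15.  62.  -9. -74.]
(520, 800, 3)
```

View pics/b5.png

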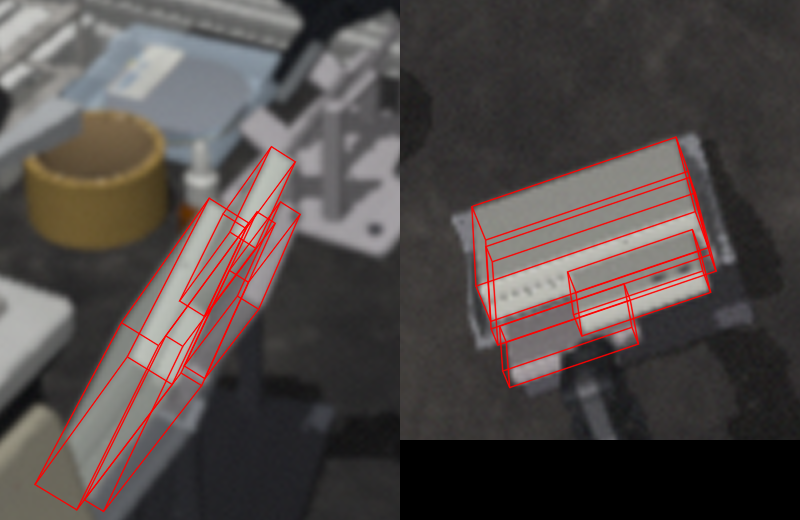

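The rack slid on 9 mm as intended: its tab end is at (580,335)–(710,290) and the cover's tongue at (510,387), both on the predicted outlines. Next I'll grip the rack's tab alone.

```bash
python3 -c "
from pic import *
plan((grip(tray,-125,-42,18,True),3),(grip(tray,-79,-42,18,True),5))"
```

```text
3 x 0.36 -0.07 0.48 0 -0.01 -0.01
5 x 0 0 0.23 0 0 0
end [0.508 0.267 0.297]
```

Emit:
carry_out:
  targets: "0.36 -0.07 0.48 0 -0.01 -0.01 0.3;0.36 -0.07 0.48 0 -0.01 -0.01 0.3;0.36 -0.07 0.48 0 -0.01 -0.01 0.3;0 0 0.23 0 0 0 0.3;0 0 0.23 0 0 0 0.3;0 0 0.23 0 0 0 0.3;0 0 0.23 0 0 0 0.3;0 0 0.23 0 0 0 0.3"
  newtons: 80

```text
time: 20.03
ee_pos: [0.5082, 0.2681, 0.2986]
tcp_rot: [-149.9, 0.1, -72.7]
wrist_force: [0.8, 0.3, -0.1]
opening: 0.0554
grasp_force: 0.0
```

```bash
python3 -c "
from pic import *
where(tray,True)"
```

```text
t 20.03 grasp@ [-79.6 -41.4  19.1] rot [ 0.1 -0.1 -0. ] F [0.5 0.1 0.6] open 0.0554 gf 0.0 q [ 29.  -9. -19.  50.  -6. -80.]
```

Emit:
carry_out:
  targets: "0 0.02 0 0 0 0 0.1;0 0 0 0 0 0 -0.1;0 0 0 0 0 0 -0.4;0 0 0 0 0 0 -0.7;0 0 0 0 0 0 -1;0 0 0 0 0 0 -1;0 0 0 0 0 0 -1;0 0 0 0 0 0 -1"

```text
time: 20.7
ee_pos: [0.5073, 0.2672, 0.2994]
tcp_rot: [-149.8, 0.1, -72.7]
wrist_force: [-6.0, -1.8, 6.2]
opening: 0.0127
grasp_force: 79.1
```

```bash
python3 -c "
from pic import *
where(tray,True)"
```

```text
t 20.7 grasp@ [-80.9 -42.   18.6] rot [ 0.2 -0.1  0. ] F [-8.5  0.1 -2.3] open 0.0127 gf 79.1 q [ 29. -10. -19.  51.  -6. -80.]
```

Emit:
carry_out:
  targets: "0 -0.03 -0.01 0 0 0 -1;0 -0.06 0 0 0 0 -1;0 -0.1 0 0 0 0 -1;0 -0.1 0 0 0 0 -1;0 -0.1 0 0 0 0 -1;0 -0.1 0 0 0 0 -1;0 -0.15 0 0 0 0 -1;0 -0.15 0 0 0 0 -1"

```text
time: 21.37
ee_pos: [0.5334, 0.2753, 0.3146]
tcp_rot: [-149.9, 0.1, -72.7]
wrist_force: [-0.4, 0.7, -1.4]
opening: 0.013
grasp_force: 78.4
```

```bash
python3 -c "
from pic import *
where(tray,True)"
```

```text
t 21.37 grasp@ [-80.5 -42.2  49.7] rot [ 0.1 -0.1  0. ] F [ 1.1  0.8 -0.9] open 0.013 gf 78.4 q [ 28.  -6. -15.  52.  -5. -80.]
```

```bash
python3 -c "
from pic import *
plan(grip(tray,-85,-42,80,True,up=20),grip(tray,-85,-42,80,True,up=130),grip(stand,-100,-42,80,True,up=130),grip(stand,-95,-42,45,True))
ov('b6.png',[],(240,190,100,130),(220,180,100,110))"
```

```text
2 x -0.01 -0.51 -0.27 -0.01 0.01 0
4 x 0 -0.34 -0.6 0 0 0
9 x 0.82 -0.02 -0.03 0 0.14 0.25
5 x -0.01 0.5 0.59 0 0.01 0
end [ 0.583 -0.005  0.325]
(520, 800, 3)
```

View pics/b6.png

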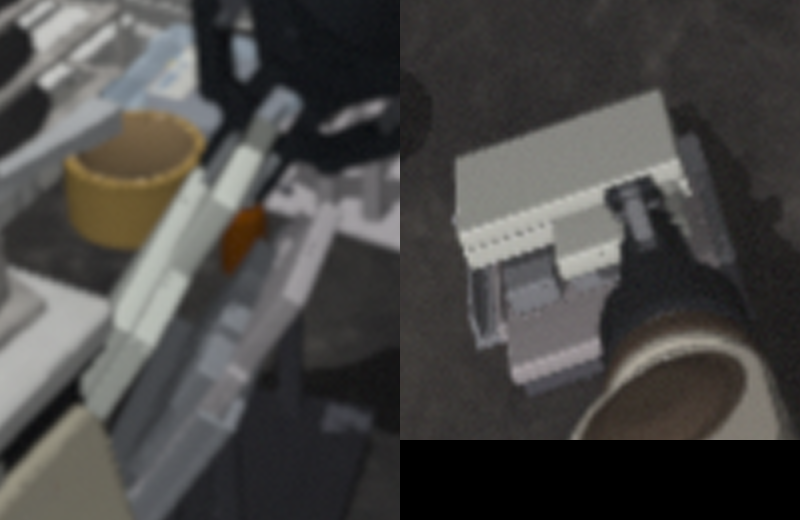

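The rack is clear of the cover, and the bars can be seen lying in it at (530,285) in the right half and (240,320) in the left. Next I'll carry the rack to its stand.

Emit:
carry_out:
  targets: "0 -0.51 -0.27 0 0 0 -1;0 -0.51 -0.27 0 0 0 -1;0 -0.34 -0.6 0 0 0 -1;0 -0.34 -0.6 0 0 0 -1;0 -0.34 -0.6 0 0 0 -1;0 -0.34 -0.6 0 0 0 -1;0 0 0 0 0 0 -1;0 0 0 0 0 0 -1"

```text
time: 22.13
ee_pos: [0.5558, 0.282, 0.466]
tcp_rot: [-149.7, 0.1, -72.7]
wrist_force: [-0.1, -0.0, -2.8]
opening: 0.013
grasp_force: 78.7
```

Emit:
carry_out:
  targets: "0.82 -0.02 -0.03 0 0.14 0.25 -1;0.82 -0.02 -0.03 0 0.14 0.25 -1;0.82 -0.02 -0.03 0 0.14 0.25 -1;0.82 -0.02 -0.03 0 0.14 0.25 -1;0.82 -0.02 -0.03 0 0.14 0.25 -1;0.82 -0.02 -0.03 0 0.14 0.25 -1;0.82 -0.02 -0.03 0 0.14 0.25 -1;0.82 -0.02 -0.03 0 0.14 0.25 -1"

```text
time: 22.8
ee_pos: [0.6089, 0.0239, 0.4727]
tcp_rot: [-150.1, 0.3, -85.9]
wrist_force: [0.1, -0.2, -2.6]
opening: 0.0132
grasp_force: 78.8
```

```bash
python3 -c "
from pic import *
where(stand,True)
plan(grip(stand,-100,-42,80,True,up=130),(grip(stand,-95,-42,45,True),6))"
```

```text
t 22.8 grasp@ [-209.8  -10.4  141.2] rot [-0.1 -1.1 -1.4] F [ 2.3 -0.2 -1.2] open 0.0132 gf 78.8 q [  2.  -3.   5.  69.   1. -92.]
1 x 0.71 -0.07 -0.08 0.02 0.2 0.24
6 x 0 0.42 0.49 0 0 0
end [ 0.583 -0.006  0.324]
```

Emit:
carry_out:
  targets: "0.71 -0.07 -0.08 0.02 0.2 0.24 -1;0 0.42 0.49 0 0 0 -1;0 0.42 0.49 0 0 0 -1;0 0.42 0.49 0 0 0 -1;0 0.42 0.49 0 0 0 -1;0 0.42 0.49 0 0 0 -1;0 0.42 0.49 0 0 0 -1;0 0 0 0 0 0 -1"

```text
time: 23.47
ee_pos: [0.5813, -0.004, 0.3182]
tcp_rot: [-150.5, 0.0, -87.6]
wrist_force: [-1.1, 0.3, -3.2]
opening: 0.0131
grasp_force: 78.9
```

```bash
python3 -c "
from pic import *
where(stand,True)
plan((grip(stand,-93,-42,15,True),8))"
```

```text
t 23.47 grasp@ [-90.4 -40.1  37.9] rot [-0.5 -0.  -0. ] F [ 2.3  0.3 -2.5] open 0.0131 gf 78.9 q [ -1.  -9. -16.  53.   2. -93.]
8 x 0.01 0.08 -0.01 0.01 0 0
end [ 0.558 -0.008  0.308]
```

Emit:
carry_out:
  targets: "0.01 0.08 -0.01 0 0 0 -1;0.01 0.08 -0.01 0 0 0 -1;0.01 0.08 -0.01 0 0 0 -1;0.01 0.08 -0.01 0 0 0 -1;0 0.08 0 0 0 0 -1;0 0.08 0 0 0 0 -1;0 0.04 0 0 0 0 -1;0 0 0 0 0 0 -1"

```text
time: 24.13
ee_pos: [0.5647, -0.0063, 0.3175]
tcp_rot: [-149.8, -0.0, -87.6]
wrist_force: [-0.1, -1.2, -1.5]
opening: 0.0134
grasp_force: 78.9
```

```bash
python3 -c "
from pic import *
where(stand,True)"
```

```text
t 24.13 grasp@ [-98.1 -41.8  25.1] rot [ 0.2 -0.  -0.1] F [ 1.2 -1.2 -0.8] open 0.0134 gf 78.9 q [ -1. -11. -19.  52.   2. -93.]
```

Emit:
carry_out:
  targets: "0 0.06 0.03 -0.02 0 0 -1;0 0.06 0.03 -0.02 0 0 -1;0 0.06 0.03 0 0 0 -1;0 0.06 0.02 0 0 0 -1;0 0.06 0.02 0 0 0 -1;0 0.05 0 0 0 0 -1;0 0.03 0 0 0 0 -1;0 0 0 0 0 0 -1"

```text
time: 24.8
ee_pos: [0.5542, -0.0068, 0.3053]
tcp_rot: [-150.1, -0.0, -87.6]
wrist_force: [-0.2, 0.1, -1.2]
opening: 0.0131
grasp_force: 79.0
```

```bash
python3 -c "
from pic import *
where(stand,True)"
```

```text
t 24.8 grasp@ [-92.8 -41.9   9.3] rot [-0.1 -0.  -0.1] F [ 0.9  0.1 -0.8] open 0.0131 gf 79.0 q [ -1. -13. -21.  51.   2. -93.]
```

Now I'll lower onto the rails and slide down to the brackets, feeling for contact.

Emit:
carry_out:
  targets: "0 0.02 0 0 0 0 -1;0 0.02 0 0 0 0 -1;0 0.02 0 0 0 0 -1;0 0 0.03 0 0 0 -1;0 0 0.03 0 0 0 -1;0 0 0.02 0 0 0 -1;0 0 0 0 0 0 -1;0 0 0 0 0 0 -1"

```text
time: 25.47
ee_pos: [0.5543, -0.0068, 0.302]
tcp_rot: [-150.0, -0.0, -87.6]
wrist_force: [4.0, 0.4, 1.8]
opening: 0.0127
grasp_force: 79.1
```

```bash
python3 -c "
from pic import *
where(stand,True)"
```

```text
t 25.47 grasp@ [-89.9 -41.8   8. ] rot [ 0.  -0.  -0.1] F [0.5 0.2 4.3] open 0.0127 gf 79.1 q [ -1. -13. -22.  51.   2. -93.]
```

Emit:
carry_out:
  targets: "0 0 0 0 0 0 -0.7;0 0 0 0 0 0 -0.6;0 0 0 0 0 0 -0.5;0 0 0 0 0 0 -0.3;0 0 0 0 0 0 0;0 0 0 0 0 0 0.3;0 0 0 0 0 0 0.3;0 0 0 0 0 0 0.3"

```text
time: 26.13
ee_pos: [0.5539, -0.0068, 0.3014]
tcp_rot: [-150.1, -0.0, -87.6]
wrist_force: [-0.8, 0.0, -0.5]
opening: 0.055
grasp_force: 0.0
```

Emit:
carry_out:
  targets: "0 0 -0.4 0 0 0 0.3;0 0 -0.8 0 0 0 0.3;0 0 -0.9 0 0 0 0.3;0 0 -0.9 0 0 0 0.3;0 0 -0.9 0 0 0 0.3;0 0 -0.9 0 0 0 0.3;0 0 -0.5 0 0 0 0.3;0 0 0 0 0 0 0.3"

```text
time: 26.8
ee_pos: [0.4465, -0.0112, 0.4909]
tcp_rot: [-149.6, -0.0, -87.6]
wrist_force: [0.5, -0.3, 0.4]
opening: 0.0555
grasp_force: 0.0
```

```bash
python3 -c "
from pic import *
where(stand,True)
D=np.diag([1,-1,-1.])
a=tray.copy();a[:3,:3]=a[:3,:3]@D;a[:3,3]+=tray[:3,2]*.011
b=stand.copy();b[:3,:3]=b[:3,:3]@D;b[:3,3]+=stand[:3,2]*.024
ov('b7.png',[(a,COV),(b,RK)],(250,150,100,140),(340,160,100,110))
ov('b8.png',[(b,RK)],(250,190,100,130),(220,180,100,110))
im=np.hstack([cv2.resize(cv2.imread('pics/b7.png')[:440],(480,264)),np.zeros((264,0,3),np.uint8)])
A=cv2.imread('pics/b7.png')[:440,400:];B=cv2.imread('pics/b8.png')[:440,400:]
cv2.imwrite('pics/f.png',np.hstack([A,B]))"
```

```text
t 26.8 grasp@ [-307.4  -42.    10. ] rot [ 0.4  0.  -0.1] F [-0.1 -0.3  0.6] open 0.0555 gf 0.0 q [ -2. -25.  -9.  75.   2. -94.]
(560, 800, 3)
(520, 800, 3)
```

View pics/f.png

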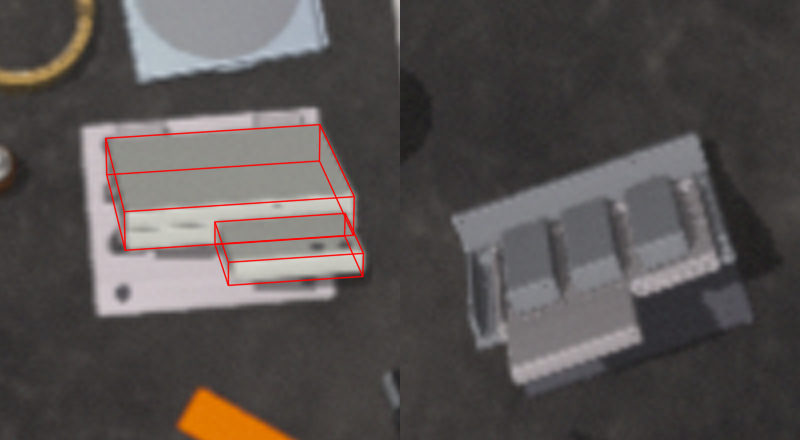

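The rack is in its stand on the predicted outline, and the three bars lie in the cover in the tray at (530,265), (590,250) and (655,225). I'm handing in.

```bash
python3 -c "
from workcell import bot
print(bot.job_done())"
```

```text
the job is handed in; nothing more can be done
None
```

The job is handed in at about 27 s: the last pictures show the cover on its back in the tray with all three turned-over bars in it, and the rack seated upside down in its stand; the judge's result was not returned.

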